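# Click-test the reagent cartridges and load the good ones

### The arm

A 6-joint arm with a two-finger parallel gripper is mounted at the origin on the work surface. World frame = base frame: x ahead of the robot, y to its left, z up, the work surface at z = 0. Lengths are in m, angles in rad, forces in N, time in s.
With the tool pointing down it reaches from about 0.375 to 0.825 m from the base axis. Payload 5.5 kg.
Tool frame: the origin (TCP) lies on the mounting face of the last link; the fingertips stand 173 mm ahead of it and the grasp point (between the pads) lies 155 mm ahead of it (r.grip_point_offset is the z of the grasp point in the tool frame, in m); z points along the fingers, y is the direction in which the jaws open and shut (so a half turn about z gives the same grasp; the last joint's range is limited). The gripper opens to 85 mm and grips with 20 to 120 N. Pads are 22 mm wide; open, the fingers measure 114 mm over their backs; the gripper's body (76 mm by 85 mm) begins 54 mm behind the grasp point. The pads swing forward as they close: fully open they stand 13 mm farther back than shut.
Start: joints at [-1.163, 0.314, -0.047, 1.21, 0, 1.571], TCP at [0.238, -0.551, 0.405] pointing down, gripper open.
Joint ranges: [-2.67, 2.67], [-0.69, 1.73], [-1.03, 1.25], [-2.08, 2.16], [-1.42, 1.45], [-3.14, 3.14]. Speed limits (rad/s): [2.39, 2.39, 3.01, 3.14, 3.14, 3.14].

### API

Orientations are given as a 3x3 rotation matrix whose columns are the frame's x, y, z axes.
In Python, from workcell import get_obs, optics, r gives the robot as it stands.
- The arm moves only by the tool carry_out, never from a script. Its arguments are lists of equal length, an entry for each row: "twist": the turn, a rotation vector about the tool's x, y, z in degrees, a list of three; "delta_pos": the shift along the tool's x, y, z in m, a list of three; "jaw": the finger opening in m, from 0 to 0.0854. A call has 1 to 20 rows; each row is the pose to reach, as a shift and turn from the pose commanded when the call began, along the tool's axes at that moment; what a row does not reach only later rows make up. A row lasts 1/12 s, in which the tool goes at most 41.7 mm and 7.16 degrees, less where a joint would pass 70% of its speed; a pose out of reach is approached as far as the arm can. A call with a gripper value outside its range is refused whole. The fingers move at their own pace and stop on an object; "grip_force" is the grip in N (left out, the last holds). Time passes only in rows, so rows that repeat a pose let the fingers close. It gives the time, the measured TCP pose, the force and the opening at its end, in the units of the state.
- get_obs(): the state, without advancing time (a new reading comes with each control period).
- optics.capture(name): name is "side" or "top"; returns a dict with "frame" (480x640x3 uint8, blue, green, red), "camera_matrix" (3x3 intrinsics, pixels), "world_from_camera" (4x4, takes a point from camera to world coordinates). Camera axes: x right, y down, z forward; pixel columns grow to the right and rows downward; lengths in m; the calibration is good to about 2 mm. A picture is of the moment at which its call begins. There is no depth.
- r.hand_in(): hands the job in, once; it reports no verdict.
The state is a dict: "t": time; "q": joint angles; "dq": joint speeds; "joint_efforts": joint torques, N m; "eef_pos": TCP position; "tool_rot": TCP orientation; "force": force on the tool from outside, world axes, zero at the start; "wrist_torque": the same for the moment, N m; "grip_width": finger opening in m.
Only numpy, scipy, OpenCV 4.12 (cv2) and the standard library are available. Lean on these libraries where they do the work, as an engineer would, in place of code of your own. Each camera call takes 0.05 s, during which the arm holds its last target. There are 200 camera calls.

### The job

Test every reagent cartridge standing on the bench by pressing its push-button all the way down and letting go. Stand the ones whose button stays down upright in the drawer of the loading station, and set the ones whose button springs back up aside, upright, in the grey tray. Finish with the drawer pushed fully shut, and leave the other things on the bench where they are.

Things in the scene. Friction and masses are not known exactly. Their poses are not given: they have to be found in the camera images.
- cart1: reagent cartridge, one of 3 or 4 present of four look-alikes standing on the bench: white block with dark grey top, 66 mm long (its x), 40 mm wide (its y; grip across this), 50 mm tall, about 160 g, origin at the centre of its underside, z up. A round white push-button, 24 mm diameter, stands 12 mm out of the middle of its top face, up to 62 mm
- cart2: reagent cartridge, identical to cart1, may be absent
- cart3: reagent cartridge, identical to cart1, may be absent
- cart4: reagent cartridge, identical to cart1, may be absent
- cart1_button (a joint): push-button of cart1, m: 0 up, 0.010 pressed fully down (its top then only 2 mm above the top face). Takes up to 7 N. A sound cartridge's button stays where it was pressed to; a failing one's springs back to within 2 mm of the top in under half a second when let go
- cart2_button (a joint): push-button of cart2, as cart1_button
- cart3_button (a joint): push-button of cart3, as cart1_button
- cart4_button (a joint): push-button of cart4, as cart1_button
- cart1_flag (a joint): white tell-tale in the dark slot on the -x end of cart1, m: 0 as delivered; it is driven down to about 0.005 by a full press of the button and stays there, sound cartridge or failing one. It does not tell which of the two it is.
- cart2_flag (a joint): tell-tale of cart2, as cart1_flag
- cart3_flag (a joint): tell-tale of cart3, as cart1_flag
- cart4_flag (a joint): tell-tale of cart4, as cart1_flag
- loader_drawer0 (a joint): drawer of the loading station, m: 0 shut, grows as it is pulled out towards the robot, at most 0.18; it starts 0.10 to 0.175 out, slides with about 1 N of friction and stays where it is left
- drawer_floor (a point): middle of the front edge of the drawer's inner floor (moves with the drawer), 22 mm above the bench, z up, -x the way it pulls out. The floor runs 215 mm to +x and 99 mm to either side; sides 61 mm high, front 71 mm high and 21 mm thick. Fully out, the station's roof (105 mm above the bench) covers the floor beyond x 174 mm. Holds four cartridges, long sides along x, at x 40 and 115, y -49 and 49 mm
- loader_drawer0_handle (a point): middle of the drawer's steel bar handle: a horizontal bar 120 mm long along the drawer's y, 11 mm thick, 35 mm in front of the drawer front, about 67 mm above the bench; can be pinched from above
- tray: fixed open grey tray for failed cartridges, 220 by 220 mm outside, walls 4 mm thick and 28 mm high, floor 4 mm thick, origin at the centre of its underside, x and y along its walls
- reagent: small closed jar, 34 mm diameter, 58 mm tall, standing among the cartridges; not part of the job; origin at the centre of its underside
- tube_rack: black tube rack, 90 by 200 by 45 mm, behind the cartridges; not part of the job; origin at the centre of its underside
- beaker: glass beaker, 70 mm diameter, 80 mm tall, right of the tray; not part of the job; origin at the centre of its underside
Not all that is in view belongs to the job. What is shaped like the cart1 but orange is not meant.

How it is judged:
On the way:
1. every cartridge has had its button pressed all the way down at some time (value of joint each of cart1_flag, cart2_flag, cart3_flag, cart4_flag above 0.003 m), for 0.1 s.
At the end, for the whole second after the job is handed in: Every present cartridge has been clicked (tell-tale driven down over 3 mm) and stands upright (within 0.15 rad) at rest: those with the button down (over 7 mm) on the drawer's floor, those with the button up (under 4 mm) on the tray's floor; the drawer is shut to within 6 mm (all of step 1 and ((value of joint cart1_button above 0.007 m and x of cart1 in the frame of drawer_floor between 0.01 and 0.205 m and y of cart1 in the frame of drawer_floor between -0.092 and 0.092 m and z of cart1 in the frame of drawer_floor between -0.01 and 0.012 m) or (value of joint cart1_button below 0.004 m and x of cart1 in the frame of tray between -0.102 and 0.102 m and y of cart1 in the frame of tray between -0.102 and 0.102 m and z of cart1 in the frame of tray between -0.01 and 0.012 m)) and angle between each of cart1, cart2, cart3, cart4's own z axis and vertical below 0.15 rad and linear speed of each of cart1, cart2, cart3, cart4 below 0.02 m/s and ((value of joint cart2_button above 0.007 m and x of cart2 in the frame of drawer_floor between 0.01 and 0.205 m and y of cart2 in the frame of drawer_floor between -0.092 and 0.092 m and z of cart2 in the frame of drawer_floor between -0.01 and 0.012 m) or (value of joint cart2_button below 0.004 m and x of cart2 in the frame of tray between -0.102 and 0.102 m and y of cart2 in the frame of tray between -0.102 and 0.102 m and z of cart2 in the frame of tray between -0.01 and 0.012 m)) and ((value of joint cart3_button above 0.007 m and x of cart3 in the frame of drawer_floor between 0.01 and 0.205 m and y of cart3 in the frame of drawer_floor between -0.092 and 0.092 m and z of cart3 in the frame of drawer_floor between -0.01 and 0.012 m) or (value of joint cart3_button below 0.004 m and x of cart3 in the frame of tray between -0.102 and 0.102 m and y of cart3 in the frame of tray between -0.102 and 0.102 m and z of cart3 in the frame of tray between -0.01 and 0.012 m)) and ((value of joint cart4_button above 0.007 m and x of cart4 in the frame of drawer_floor between 0.01 and 0.205 m and y of cart4 in the frame of drawer_floor between -0.092 and 0.092 m and z of cart4 in the frame of drawer_floor between -0.01 and 0.012 m) or (value of joint cart4_button below 0.004 m and x of cart4 in the frame of tray between -0.102 and 0.102 m and y of cart4 in the frame of tray between -0.102 and 0.102 m and z of cart4 in the frame of tray between -0.01 and 0.012 m)) and value of joint loader_drawer0 below 0.006 m); the robot touches nothing.
It fails at once if something that is not part of the job is displaced by more than 60 mm (distance of any of reagent, tube_rack, beaker from where it was at the start of the episode above 0.06 m).
It fails at once if the jar or the beaker is tipped over (angle between any of reagent, beaker's own z axis and vertical above 0.7 rad).
Of cart1, cart2, cart3, cart4 only 3 to 4 are there at a start; the rules pass over those that are not, and their reading is None.
At some moment in a run one of cart1, cart2, cart3, cart4 may be knocked a few centimetres aside while the robot is not near it.
Once in a run the grip may slacken for a moment while it holds something.
It also fails if it takes over 208 s, if anything falls off the work surface, if the arm or the gripper's body presses on something with over 40 N, if the wrist force passes 120 N, or if a joint passes its speed limit or range.

## Working session

There is one attempt and no reset: what is moved stays moved. The work goes in short steps, Python scripts to look and compute and a tool call to move; the robot and the scene stay as the last step left them, time stands still between calls to the robot, and variables do not carry over. Pictures are saved under pics/ and viewed, about 12 in all and at most 16, crops included, and the job is handed in when it is done.

Besides the shell and the picture viewer there is one more tool, called after ">>>" as a command line: name --argument value ..., lists and objects as JSON in quotes. carry_out: Moves the arm, as the interface text tells. Its arguments: {"type":"object","properties":{"twist":{"type":"array"},"delta_pos":{"type":"array"},"jaw":{"type":"array"},"grip_force":{"type":"number"}},"required":["twist","delta_pos","jaw"]}

```bash
ls; mkdir -p pics; python3 - <<'E'
from workcell import get_obs, optics, r
import cv2, numpy as np
o=get_obs(); print(o['t'],o['eef_pos'],o['tool_rot'],o['grip_width'],r.grip_point_offset)
for n in ('top','side'):
    c=optics.capture(n); cv2.imwrite(f'pics/{n}0.png',c['frame']); print(n,c['camera_matrix'].tolist(),np.round(c['world_from_camera'],4).tolist())
E
```

```text
pics
0.0 [ 0.23783724 -0.55053526  0.40382055] [[ 9.18013986e-01  3.96547433e-01 -6.73617994e-04]
 [ 3.96548005e-01 -9.18012548e-01  1.62544643e-03]
 [ 2.61768398e-05 -1.75930443e-03 -9.99998452e-01]] 0.08532192171347329 0.1547
top [[529.2658933144103, 0.0, 319.3115214393891], [0.0, 529.2658933144103, 247.926750434628], [0.0, 0.0, 1.0]] [[-0.0204, -0.9913, 0.1298, 0.4655], [-0.9996, 0.0178, -0.0215, -0.1222], [0.019, -0.1302, -0.9913, 1.1009], [0.0, 0.0, 0.0, 1.0]]
side [[614.2320943854918, 0.0, 307.0043218524267], [0.0, 614.2320943854918, 231.25837881676804], [0.0, 0.0, 1.0]] [[-0.9753, -0.128, 0.1798, 0.3791], [-0.2196, 0.4794, -0.8497, 1.0306], [0.0226, -0.8682, -0.4956, 0.7564], [0.0, 0.0, 0.0, 1.0]]
```

View pics/top0.png

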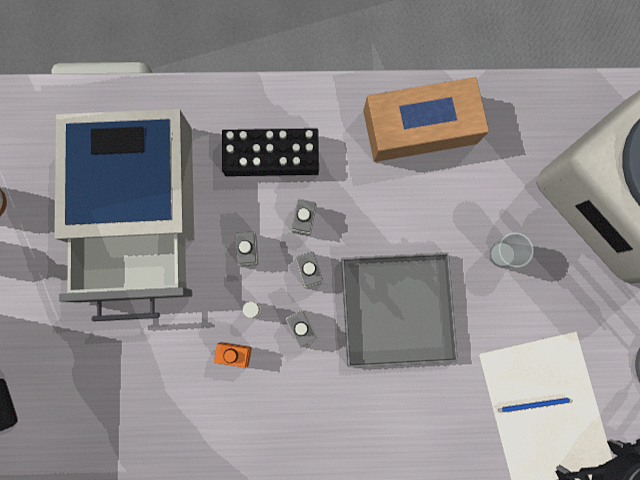

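View pics/side0.png

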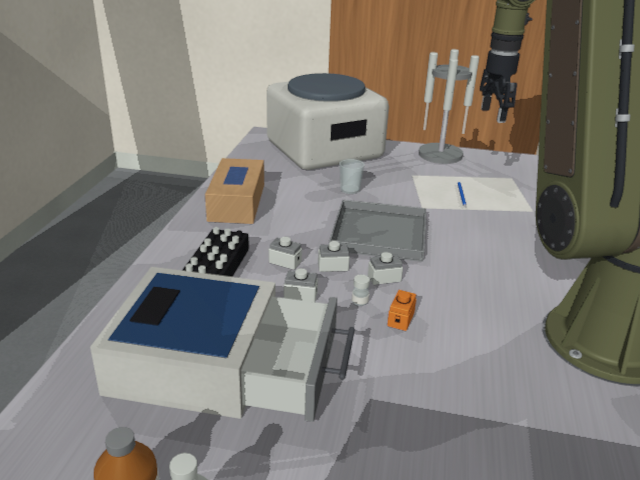

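The top view shows four cartridges, with buttons at about (303,215), (245,247), (309,269) and (301,328). The jar is at (251,310), the orange decoy at (232,355), the tray spans (345–455, 255–365), and the open drawer is on the left with its handle bar near (126,314).

```bash
cat > h.py <<'E'
from workcell import get_obs, optics, r
import cv2, numpy as np
def plane(c,uv,z):
    K=c['camera_matrix'];T=c['world_from_camera']
    d=T[:3,:3]@np.linalg.solve(K,[uv[0],uv[1],1.]);p=T[:3,3]
    return p+d*(z-p[2])/d[2]
def proj(c,p):
    T=np.linalg.inv(c['world_from_camera']);q=T[:3,:3]@np.asarray(p)+T[:3,3];q=c['camera_matrix']@q
    return q[:2]/q[2]
def fit(c,mask,z):
    """min-area rectangle of the mask's outline laid on plane z: centre, sizes(long,short), yaw of long axis"""
    ys,xs=np.nonzero(mask)
    P=np.array([plane(c,(x,y),z)[:2] for x,y in zip(xs,ys)],np.float32)
    (cx,cy),(w,h),a=cv2.minAreaRect(P*1000)
    if w<h: w,h,a=h,w,a+90
    return np.array([cx,cy])/1000,(round(w),round(h)),(a+90)%180-90
E
python3 - <<'E'
from h import *
c=optics.capture('top');f=c['frame']
crop=f[190:370,205:345]; cv2.imwrite('pics/crop0.png',cv2.resize(crop,None,fx=4,fy=4,interpolation=cv2.INTER_NEAREST)[:600*2][:720])
for y,x in [(215,303),(205,303),(230,303),(238,245),(262,245),(282,309),(315,295),(225,260),(310,400),(250,320)]: print(x,y,f[y,x])
g=f.max(2).astype(int); sat=g-f.min(2)
for (u,v) in [(303,215),(245,247),(309,269),(301,328)]:
    m=np.zeros(g.shape,np.uint8); s=np.s_[v-12:v+13,u-12:u+13]; m[s]=(f[s].min(2)>190)
    n,l,st,ce=cv2.connectedComponentsWithStats(m); k=1+st[1:,4].argmax()
    print((u,v),'button px',ce[k],st[k,4],'world',plane(c,ce[k],.062))
E
```

```text
303 215 [200 212 210]
303 205 [118 119 118]
303 230 [82 78 79]
245 238 [115 119 117]
245 262 [98 97 97]
309 282 [125 127 126]
295 315 [122 121 121]
260 225 [189 187 192]
400 310 [113 113 113]
320 250 [177 174 178]
(303, 215) button px [303.24390244 213.69512195] 82 world [ 0.67102288 -0.11402661  0.062     ]
(245, 247) button px [244.1954023  246.27586207] 87 world [0.60750119 0.00364215 0.062     ]
(309, 269) button px [308.74444444 267.85555556] 90 world [ 0.56234411 -0.12306762  0.062     ]
(301, 328) button px [300.73913043 328.5       ] 92 world [ 0.44457471 -0.10543863  0.062     ]
```

```bash
python3 -c "
import cv2;a=cv2.imread('pics/top0.png')[190:350,215:345];cv2.imwrite('pics/crop1.png',cv2.resize(a,None,fx=3.7,fy=3.7,interpolation=cv2.INTER_CUBIC))"
```

```text
(no output)
```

View pics/crop1.png

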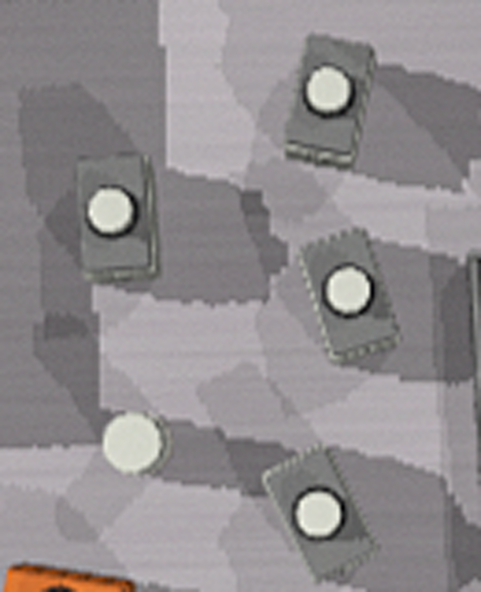

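The crop shows the four cartridges with all buttons up. Their long axes are a few degrees off world x; A leans one way, C and D the other. Next I'll measure the tray and drawer, and work out the first press.

```bash
python3 - <<'E'
from h import *
c=optics.capture('top')
cr={'A':[(310,35),(373,48),(352,155),(288,142)],'B':[(80,158),(147,155),(153,272),(85,275)],'C':[(301,248),(363,230),(398,338),(335,357)],'D':[(265,475),(320,447),(375,548),(318,580)]}
for k,v in cr.items():
    P=np.array([plane(c,(215+(x)/3.7-.4,190+y/3.7-.4),.05)[:2] for x,y in v]);d=(P[0]+P[1]-P[2]-P[3])/2
    print(k,P.mean(0).round(4),'L',np.linalg.norm(d).round(3),'W',np.linalg.norm((P[0]+P[3]-P[1]-P[2])/2).round(3),'yaw',np.degrees(np.arctan2(d[1],d[0])).round(1))
T=np.array([plane(c,p,.028)[:2] for p in [(343,258),(447,254),(457,361),(347,367)]]);print('tray',T.round(3).tolist(),T.mean(0))
print('jar',plane(c,(251,310),.058),'beaker',plane(c,(517,248),.08))
for n,p,z in [('hl',(94,318),.067),('hr',(158,313),.067),('frontL',(60,300),.093),('frontR',(190,294),.093),('roofL',(57,238),.105),('roofR',(182,233),.105)]: print(n,plane(c,p,z).round(4))
a=c['frame'][215:335,45:205];cv2.imwrite('pics/dr.png',cv2.resize(a,None,fx=4.5,fy=4.5,interpolation=cv2.INTER_CUBIC))
E
```

```text
A [ 0.6702 -0.1154] L 0.06 W 0.035 yaw -12.1
B [0.6063 0.0015] L 0.064 W 0.036 yaw 2.5
C [ 0.5616 -0.1235] L 0.061 W 0.035 yaw 16.6
D [ 0.4452 -0.1056] L 0.061 W 0.034 yaw 26.9
tray [[0.584, -0.193], [0.589, -0.407], [0.373, -0.416], [0.366, -0.196]] [ 0.47815265 -0.30301633]
jar [ 0.48223365 -0.00887646  0.058     ] beaker [ 0.59210434 -0.53173754  0.08      ]
hl [0.4729 0.2911 0.067 ]
hr [0.4799 0.169  0.067 ]
frontL [0.5076 0.3453 0.093 ]
frontR [0.514  0.1023 0.093 ]
roofL [0.6237 0.3503 0.105 ]
roofR [0.6291 0.116  0.105 ]
```

View pics/dr.png

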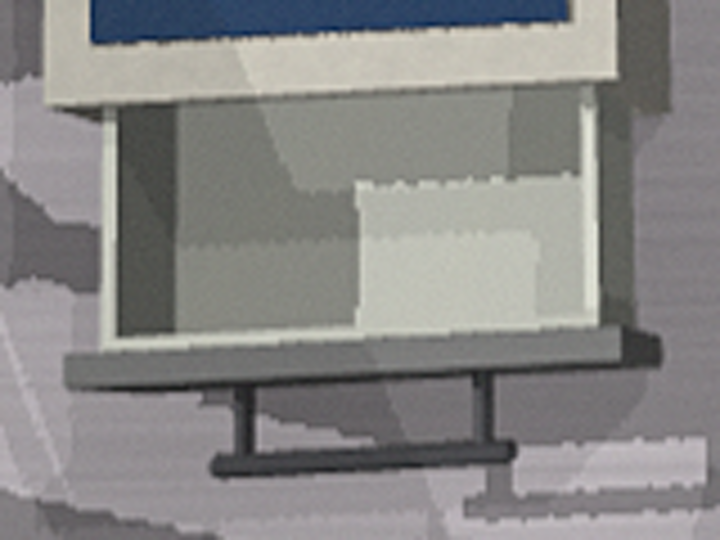

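>>> carry_out --twist '[[0, 0, 23.4], [0, 0, 23.4], [0, 0, 23.4], [0, 0, 23.4], [0, 0, 23.4], [0, 0, 23.4], [0, 0, 23.4], [0, 0, 23.4], [0, 0, 23.4], [0, 0, 23.4], [0, 0, 23.4], [0, 0, 23.4], [0, 0, 23.4], [0, 0, 23.4], [0, 0, 23.4], [0, 0, 23.4], [0, 0, 23.4], [0, 0, 23.4]]' --delta_pos '[[0.3665, -0.327, 0.12], [0.3665, -0.327, 0.12], [0.3665, -0.327, 0.12], [0.3665, -0.327, 0.12], [0.3665, -0.327, 0.12], [0.3665, -0.327, 0.12], [0.3665, -0.327, 0.12], [0.3665, -0.327, 0.12], [0.3665, -0.327, 0.12], [0.3665, -0.327, 0.12], [0.3665, -0.327, 0.12], [0.3665, -0.327, 0.12], [0.3665, -0.327, 0.12], [0.3665, -0.327, 0.12], [0.3665, -0.327, 0.12], [0.3665, -0.327, 0.12], [0.3665, -0.327, 0.12], [0.3665, -0.327, 0.12]]' --jaw '[0, 0, 0, 0, 0, 0, 0, 0, 0, 0, 0, 0, 0, 0, 0, 0, 0, 0]'

```text
t: 1.7
eef_pos: [0.4444, -0.1066, 0.2851]
tool_rot: [[1.0, -0.003, 0.001], [-0.003, -1.0, -0.0], [0.001, 0.0, -1.0]]
force: [0.2, 0.2, -0.3]
grip_width: -0.0
```

>>> carry_out --twist '[[0, 0, 0], [0, 0, 0], [0, 0, 0], [0, 0, 0], [0, 0, 0], [0, 0, 0], [0, 0, 0]]' --delta_pos '[[0, 0, 0.03], [0, 0, 0.045], [0, 0, 0.05], [0, 0, 0.055], [0, 0, 0.059], [0, 0, 0.06], [0, 0, 0.06]]' --jaw '[0, 0, 0, 0, 0, 0, 0]'

```text
t: 2.28
eef_pos: [0.4449, -0.1057, 0.2255]
tool_rot: [[1.0, -0.001, 0.001], [-0.001, -1.0, -0.001], [0.001, 0.001, -1.0]]
force: [0.2, 0.8, -0.3]
grip_width: 0.0002
```

>>> carry_out --twist '[[0, 0, 0], [0, 0, 0], [0, 0, 0]]' --delta_pos '[[0, 0, 0.001], [0, 0, 0.002], [0, 0, 0.002]]' --jaw '[0, 0, 0]'

```text
t: 2.53
eef_pos: [0.445, -0.1056, 0.2252]
tool_rot: [[1.0, -0.001, 0.002], [-0.001, -1.0, -0.001], [0.002, 0.001, -1.0]]
force: [-9.4, 0.4, 25.7]
grip_width: 0.0002
```

```bash
python3 - <<'E'
from h import *
o=get_obs();print(o['eef_pos'],o['force'])
c=optics.capture('side');u,v=map(int,proj(c,(.4449,-.1057,.06)));print(u,v)
a=c['frame'][v-50:v+50,u-60:u+60];cv2.imwrite('pics/p1.png',cv2.resize(a,None,fx=5,fy=5,interpolation=cv2.INTER_CUBIC))
E
```

```text
[ 0.44504324 -0.10559275  0.22520681] [-9.37891256  0.38943681 25.70764775]
385 255
```

View pics/p1.png

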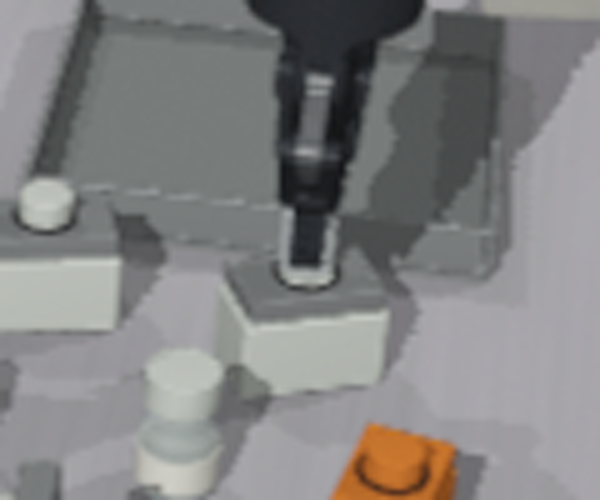

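D's button is fully down under the closed fingers (25 N at the stop). Next are C, A and B.

>>> carry_out --twist '[[0, 0, 0], [0, 0, 0], [0, 0, 0], [0, 0, 0], [0, 0, 0], [0, 0, 0], [0, 0, 0], [0, 0, 0], [0, 0, 0], [0, 0, 0], [0, 0, 0], [0, 0, 0], [0, 0, 0], [0, 0, 0]]' --delta_pos '[[0, 0, -0.03], [0, 0, -0.055], [0.04, 0.006, -0.055], [0.08, 0.012, -0.055], [0.117, 0.0177, -0.055], [0.117, 0.0177, -0.055], [0.117, 0.0177, -0.055], [0.117, 0.0177, -0.03], [0.117, 0.0177, -0.015], [0.117, 0.0177, -0.009], [0.117, 0.0177, -0.004], [0.117, 0.0177, -0.001], [0.117, 0.0177, -0.0005], [0.117, 0.0177, -0.0005]]' --jaw '[0, 0, 0, 0, 0, 0, 0, 0, 0, 0, 0, 0, 0, 0]'

```text
t: 3.75
eef_pos: [0.5602, -0.1228, 0.2254]
tool_rot: [[1.0, -0.001, -0.001], [-0.001, -1.0, 0.0], [-0.001, -0.0, -1.0]]
force: [-7.8, 1.5, 16.0]
grip_width: -0.0001
```

>>> carry_out --twist '[[0, 0, 0], [0, 0, 0], [0, 0, 0], [0, 0, 0], [0, 0, 0], [0, 0, 0], [0, 0, 0], [0, 0, 0], [0, 0, 0], [0, 0, 0], [0, 0, 0], [0, 0, 0], [0, 0, 0], [0, 0, 0]]' --delta_pos '[[0, 0, -0.03], [0, 0, -0.055], [0.04, -0.003, -0.055], [0.08, -0.006, -0.055], [0.1085, -0.0085, -0.055], [0.1085, -0.0085, -0.055], [0.1085, -0.0085, -0.055], [0.1085, -0.0085, -0.03], [0.1085, -0.0085, -0.015], [0.1085, -0.0085, -0.009], [0.1085, -0.0085, -0.004], [0.1085, -0.0085, -0.001], [0.1085, -0.0085, 0], [0.1085, -0.0085, 0]]' --jaw '[0, 0, 0, 0, 0, 0, 0, 0, 0, 0, 0, 0, 0, 0]'

```text
t: 4.92
eef_pos: [0.6683, -0.1146, 0.2255]
tool_rot: [[1.0, -0.001, -0.002], [-0.001, -1.0, 0.0], [-0.002, -0.0, -1.0]]
force: [-7.8, 0.7, 11.9]
grip_width: 0.0001
```

>>> carry_out --twist '[[0, 0, 0], [0, 0, 0], [0, 0, 0], [0, 0, 0], [0, 0, 0], [0, 0, 0], [0, 0, 0], [0, 0, 0], [0, 0, 0], [0, 0, 0], [0, 0, 0], [0, 0, 0], [0, 0, 0], [0, 0, 0]]' --delta_pos '[[0, 0, -0.03], [0, 0, -0.055], [-0.02, -0.039, -0.055], [-0.04, -0.078, -0.055], [-0.0635, -0.1172, -0.055], [-0.0635, -0.1172, -0.055], [-0.0635, -0.1172, -0.055], [-0.0635, -0.1172, -0.03], [-0.0635, -0.1172, -0.015], [-0.0635, -0.1172, -0.009], [-0.0635, -0.1172, -0.004], [-0.0635, -0.1172, -0.001], [-0.0635, -0.1172, 0], [-0.0635, -0.1172, 0]]' --jaw '[0, 0, 0, 0, 0, 0, 0, 0, 0, 0, 0, 0, 0, 0]'

```text
t: 6.08
eef_pos: [0.6067, -0.0001, 0.2254]
tool_rot: [[1.0, 0.001, -0.0], [0.001, -1.0, 0.001], [-0.0, -0.001, -1.0]]
force: [-7.0, -0.6, 14.0]
grip_width: -0.0002
```

>>> carry_out --twist '[[0, 0, 0], [0, 0, 0], [0, 0, 0], [0, 0, 0], [0, 0, 0], [0, 0, 0], [0, 0, 0], [0, 0, 0], [0, 0, 0], [0, 0, 0], [0, 0, 0]]' --delta_pos '[[0, 0, -0.04], [0, 0, -0.08], [-0.0405, -0.2325, -0.08], [-0.0405, -0.2325, -0.08], [-0.0405, -0.2325, -0.08], [-0.0405, -0.2325, -0.08], [-0.0405, -0.2325, -0.08], [-0.0405, -0.2325, -0.08], [-0.0405, -0.2325, -0.08], [-0.0405, -0.2325, -0.08], [-0.0405, -0.2325, -0.08]]' --jaw '[0, 0, 0, 0, 0, 0, 0, 0, 0, 0, 0]'

```text
t: 7.0
eef_pos: [0.581, 0.0401, 0.3028]
tool_rot: [[0.998, 0.061, -0.004], [0.061, -0.998, 0.033], [-0.001, -0.033, -0.999]]
force: [0.6, -0.1, 0.1]
grip_width: -0.0001
```

```bash
python3 - <<'E'
from h import *
print(get_obs()['eef_pos'])
c=optics.capture('top');s=optics.capture('side')
a=c['frame'][190:350,215:345];b=s['frame'][225:300,255:415]
a=cv2.resize(a,None,fx=3,fy=3,interpolation=cv2.INTER_CUBIC);b=cv2.resize(b,(390,183),interpolation=cv2.INTER_CUBIC)
im=np.zeros((480,790,3),np.uint8);im[:,:390]=a;im[:183,395:785]=b;cv2.imwrite('pics/after.png',im)
E
```

```text
[0.5810288  0.04012199 0.30279257]
```

View pics/after.png

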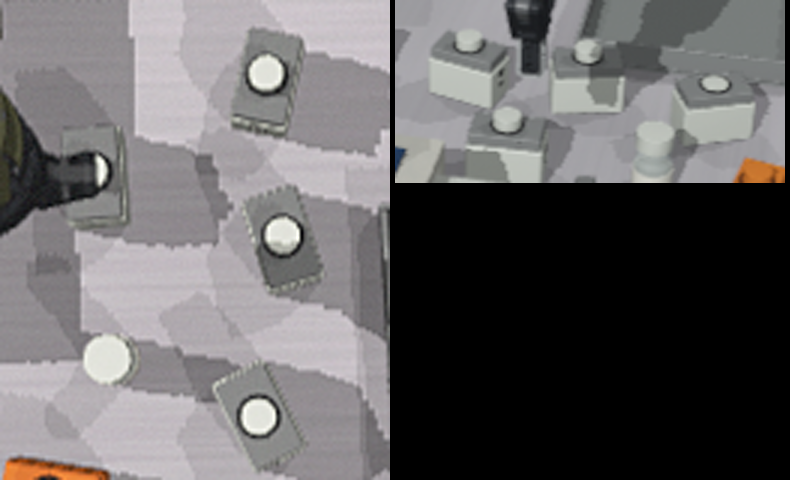

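D's button is flat, so D is sound. The other three look up. I'll quantify that against the start picture and check why the arm lagged.

```bash
python3 - <<'E'
from h import *
o=get_obs();print(np.round(o['q'],3),np.round(o['dq'],2),o['eef_pos'],o['force'])
a=cv2.imread('pics/side0.png')[225:300,255:415];b=optics.capture('side')['frame'][225:300,255:415]
im=np.vstack([cv2.resize(x,(800,300),interpolation=cv2.INTER_CUBIC) for x in (a[5:65],b[5:65])]);cv2.imwrite('pics/cmp.png',im)
E
```

```text
[ 0.06   0.34  -0.249  0.983  0.033  3.141] [ 0. -0.  0. -0.  0. -0.] [0.5810948  0.04020421 0.30303164] [-0.0031981  -0.02576118 -0.48431826]
```

View pics/cmp.png

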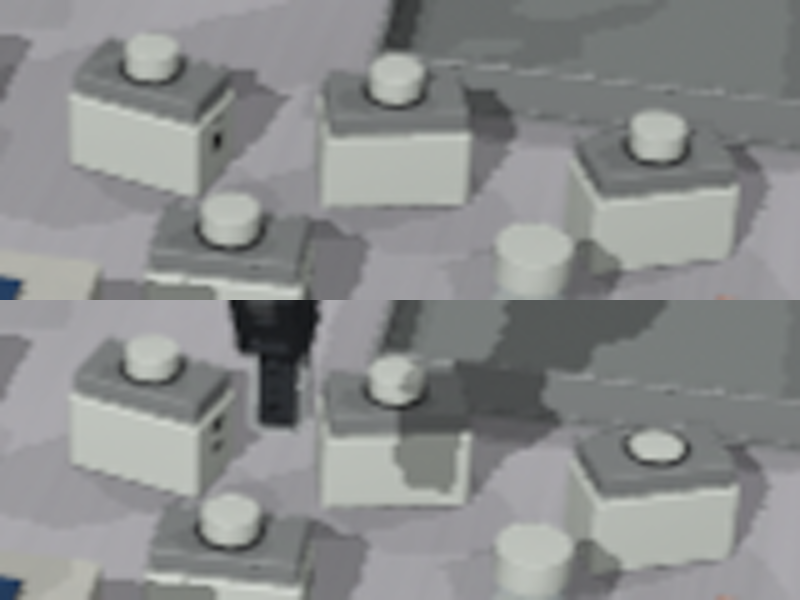

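A, B and C sprang back up, so they are failing. D stayed down, so it is sound. The lag came from joint 6 reaching its end stop, so I'll flip the gripper a half turn, which gives the same grasp.

>>> carry_out --twist '[[0, 0, -140], [0, 0, -140], [0, 0, -140], [0, 0, -140], [0, 0, -140], [0, 0, -140], [0, 0, -140], [0, 0, -140], [0, 0, -140], [0, 0, -140], [0, 0, -140], [0, 0, -140], [0, 0, -140], [0, 0, -140], [0, 0, -140], [0, 0, -140], [0, 0, -140], [0, 0, -140], [0, 0, -140], [0, 0, -140]]' --delta_pos '[[0, 0, 0], [0, 0, 0], [0, 0, 0], [0, 0, 0], [0, 0, 0], [0, 0, 0], [0, 0, 0], [0, 0, 0], [0, 0, 0], [0, 0, 0], [0, 0, 0], [0, 0, 0], [0, 0, 0], [0, 0, 0], [0, 0, 0], [0, 0, 0], [0, 0, 0], [0, 0, 0], [0, 0, 0], [0, 0, 0]]' --jaw '[0, 0, 0, 0, 0, 0, 0, 0, 0, 0, 0, 0, 0, 0, 0, 0, 0.06, 0.06, 0.06, 0.06]'

```text
t: 8.82
eef_pos: [0.5813, 0.0403, 0.3032]
tool_rot: [[-0.807, 0.59, -0.003], [0.59, 0.807, 0.033], [0.022, 0.025, -0.999]]
force: [0.0, -0.0, -0.3]
grip_width: 0.0484
```

```bash
cat >> h.py <<'E'
from scipy.spatial.transform import Rotation as Ro
def go(p,yaw):
    """tool-frame shift and twist (deg) from the measured pose to p with tool x at yaw (deg), pointing down"""
    o=get_obs();R=np.array(o['tool_rot']);c,s=np.cos(np.radians(yaw)),np.sin(np.radians(yaw))
    G=np.array([[c,s,0],[s,-c,0],[0,0,-1]])
    print('at',np.round(o['eef_pos'],4),'yaw',np.degrees(np.arctan2(R[1,0],R[0,0])).round(1),'w',o['grip_width'],'F',np.round(o['force'],1),'q6',round(o['q'][5],2))
    print('shift',np.round(R.T@(np.array(p)-o['eef_pos']),4),'twist',np.round(np.degrees(Ro.from_matrix(R.T@G).as_rotvec()),2))
E
python3 - <<'E'
from h import *
go((.445,-.1057,.30),206.9)
E
```

```text
at [0.5813 0.0403 0.3032] yaw 143.9 w 0.048366686876533296 F [ 0.  -0.  -0.3] q6 0.69
shift [ 0.0239 -0.1983 -0.0013] twist [  1.97  -0.33 -63.05]
```

>>> carry_out --twist '[[2, -0.3, -63], [2, -0.3, -63], [2, -0.3, -63], [2, -0.3, -63], [2, -0.3, -63], [2, -0.3, -63], [2, -0.3, -63], [2, -0.3, -63], [2, -0.3, -63], [2, -0.3, -63], [2, -0.3, -63], [2, -0.3, -63]]' --delta_pos '[[0.024, -0.198, -0.001], [0.024, -0.198, -0.001], [0.024, -0.198, -0.001], [0.024, -0.198, -0.001], [0.024, -0.198, -0.001], [0.024, -0.198, -0.001], [0.024, -0.198, -0.001], [0.024, -0.198, -0.001], [0.024, -0.198, -0.001], [0.024, -0.198, -0.001], [0.024, -0.198, -0.001], [0.024, -0.198, -0.001]]' --jaw '[0.062, 0.062, 0.062, 0.062, 0.062, 0.062, 0.062, 0.062, 0.062, 0.062, 0.062, 0.062]'

```text
t: 9.82
eef_pos: [0.4442, -0.1045, 0.2998]
tool_rot: [[-0.896, -0.444, -0.001], [-0.444, 0.896, -0.0], [0.001, 0.0, -1.0]]
force: [0.2, -0.2, 0.5]
grip_width: 0.0618
```

```bash
python3 - <<'E'
from h import *
go((.445,-.1055,.182),206.9)
s=optics.capture('side');print(s['frame'].shape)
cv2.imwrite('pics/t.png',s['frame'])
E
```

```text
at [ 0.4442 -0.1045  0.2998] yaw -153.6 w 0.06178416241151937 F [ 0.2 -0.2  0.5] q6 -0.69
shift [-0.0004 -0.0013  0.1178] twist [ 0.   -0.05 -0.53]
(480, 640, 3)
```

>>> carry_out --twist '[[0, 0, -0.5], [0, 0, -0.5], [0, 0, -0.5], [0, 0, -0.5], [0, 0, -0.5], [0, 0, -0.5], [0, 0, -0.5], [0, 0, -0.5], [0, 0, -0.5], [0, 0, -0.5], [0, 0, -0.5], [0, 0, -0.5]]' --delta_pos '[[0, -0.001, 0.04], [0, -0.001, 0.08], [0, -0.001, 0.11], [0, -0.001, 0.118], [0, -0.001, 0.118], [0, -0.001, 0.118], [0, -0.001, 0.118], [0, -0.001, 0.118], [0, -0.001, 0.118], [0, -0.001, 0.118], [0, -0.001, 0.118], [0, -0.001, 0.118]]' --jaw '[0.062, 0.062, 0.062, 0.062, 0.062, 0.03, 0.03, 0.03, 0.03, 0.03, 0.03, 0.03]' --grip_force 50

```text
t: 10.87
eef_pos: [0.4457, -0.1057, 0.1836]
tool_rot: [[-0.891, -0.454, 0.003], [-0.454, 0.891, -0.001], [-0.002, -0.002, -1.0]]
force: [-1.0, -0.5, 6.9]
grip_width: 0.0396
```

>>> carry_out --twist '[[0, 0, 0], [0, 0, 0], [0, 0, 0], [0, 0, 0], [0, 0, 0]]' --delta_pos '[[0, 0, -0.03], [0, 0, -0.06], [0, 0, -0.09], [0, 0, -0.125], [0, 0, -0.125]]' --jaw '[0.03, 0.03, 0.03, 0.03, 0.03]'

```text
t: 11.28
eef_pos: [0.447, -0.106, 0.3135]
tool_rot: [[-0.891, -0.454, 0.009], [-0.454, 0.891, -0.003], [-0.007, -0.007, -1.0]]
force: [1.2, -1.0, -2.3]
grip_width: 0.0396
```

```bash
python3 - <<'E'
from h import *
go((.577,.2355,.305),183.3)
E
```

```text
at [ 0.447  -0.106   0.3135] yaw -153.0 w 0.03962080105277005 F [ 1.2 -1.  -2.3] q6 -0.7
shift [-0.2709  0.2452  0.0087] twist [-0.3   0.48 23.72]
```

>>> carry_out --twist '[[0, 0, 23.7], [0, 0, 23.7], [0, 0, 23.7], [0, 0, 23.7], [0, 0, 23.7], [0, 0, 23.7], [0, 0, 23.7], [0, 0, 23.7], [0, 0, 23.7], [0, 0, 23.7], [0, 0, 23.7], [0, 0, 23.7], [0, 0, 23.7], [0, 0, 23.7]]' --delta_pos '[[-0.03, 0.027, 0], [-0.06, 0.054, 0], [-0.09, 0.081, 0], [-0.12, 0.109, 0], [-0.15, 0.136, 0], [-0.18, 0.163, 0], [-0.21, 0.19, 0], [-0.24, 0.217, 0], [-0.27, 0.244, 0], [-0.27, 0.245, 0], [-0.27, 0.245, 0], [-0.27, 0.245, 0], [-0.27, 0.245, 0], [-0.27, 0.245, 0]]' --jaw '[0.03, 0.03, 0.03, 0.03, 0.03, 0.03, 0.03, 0.03, 0.03, 0.03, 0.03, 0.03, 0.03, 0.03]'

```text
t: 12.45
eef_pos: [0.5733, 0.2341, 0.3065]
tool_rot: [[-0.998, -0.056, -0.001], [-0.056, 0.998, -0.001], [0.002, -0.001, -1.0]]
force: [0.6, -0.2, -1.0]
grip_width: 0.0395
```

```bash
python3 - <<'E'
from h import *
go((.577,.2355,.206),183.3)
c=optics.capture('top')['frame'];s=optics.capture('side')['frame']
im=np.hstack([cv2.resize(c[190:350,40:350],(620,320)),])
b=cv2.resize(s[220:420,90:430],(476,280))
o=np.zeros((600,620,3),np.uint8);o[:320]=im;o[320:,:476]=b;cv2.imwrite('pics/over.png',o)
E
```

```text
at [0.5733 0.2341 0.3065] yaw -176.8 w 0.0394974681071516 F [ 0.6 -0.2 -1. ] q6 0.33
shift [-0.0039  0.0013  0.1005] twist [-0.05 -0.09 -0.07]
```

View pics/over.png

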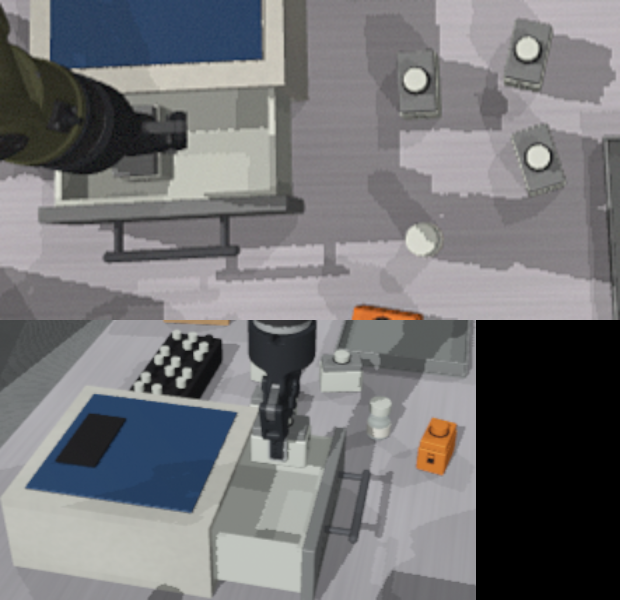

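The cartridge is held over the open drawer and clear of the walls, so I'll set it down.

>>> carry_out --twist '[[0, 0, 0], [0, 0, 0], [0, 0, 0], [0, 0, 0], [0, 0, 0], [0, 0, 0], [0, 0, 0], [0, 0, 0], [0, 0, 0], [0, 0, 0], [0, 0, 0], [0, 0, 0], [0, 0, 0], [0, 0, 0], [0, 0, 0], [0, 0, 0], [0, 0, 0]]' --delta_pos '[[-0.003, 0.001, 0.03], [-0.003, 0.001, 0.06], [-0.003, 0.001, 0.08], [-0.003, 0.001, 0.09], [-0.003, 0.001, 0.096], [-0.003, 0.001, 0.1], [-0.003, 0.001, 0.1], [-0.003, 0.001, 0.1], [-0.003, 0.001, 0.1], [-0.003, 0.001, 0.1], [-0.003, 0.001, 0.1], [-0.003, 0.001, 0.1], [-0.003, 0.001, 0.06], [-0.003, 0.001, 0.03], [-0.003, 0.001, 0], [-0.003, 0.001, 0], [-0.003, 0.001, 0]]' --jaw '[0.03, 0.03, 0.03, 0.03, 0.03, 0.03, 0.03, 0.056, 0.056, 0.056, 0.056, 0.056, 0.056, 0.056, 0.056, 0.056, 0.056]'

```text
t: 13.97
eef_pos: [0.5777, 0.2372, 0.3092]
tool_rot: [[-0.998, -0.058, 0.004], [-0.058, 0.998, 0.002], [-0.004, 0.001, -1.0]]
force: [0.3, -0.9, 0.1]
grip_width: 0.0562
```

```bash
python3 - <<'E'
from h import *
go((.607,.0025,.305),182.5)
c=optics.capture('top')
f=c['frame']
for (u,v) in [(303,215),(245,247),(309,269)]:
    m=np.zeros(f.shape[:2],np.uint8); s=np.s_[v-12:v+13,u-12:u+13]; m[s]=(f[s].min(2)>190)
    n,l,st,ce=cv2.connectedComponentsWithStats(m); k=1+st[1:,4].argmax(); print(ce[k],st[k,4],plane(c,ce[k],.062))
E
```

```text
at [0.5777 0.2372 0.3092] yaw -176.7 w 0.05616312286470888 F [ 0.3 -0.9  0.1] q6 0.33
shift [-0.0156 -0.236   0.0039] twist [0.08 0.22 0.83]
[303.27710843 213.75903614] 83 [ 0.67089203 -0.11409071  0.062     ]Traceback (most recent call last):
  File "<stdin>", line 7, in <module>
ValueError: attempt to get argmax of an empty sequence
```

In that last picture B was at about (247,230), so it has been knocked away from (244,246). I'll re-detect it with a wider window.

```bash
cat >> h.py <<'E'
def blobs(c,x0,y0,x1,y1,t=190,z=.062):
    m=np.zeros(c['frame'].shape[:2],np.uint8);m[y0:y1,x0:x1]=c['frame'][y0:y1,x0:x1].min(2)>t
    n,l,st,ce=cv2.connectedComponentsWithStats(m)
    for k in range(1,n):
        if 50<st[k,4]<250: print(ce[k].round(1),st[k,4],st[k,2:4],plane(c,ce[k],z).round(4))
E
python3 - <<'E'
from h import *
c=optics.capture('top');f=c['frame']
blobs(c,205,180,340,340)
a=np.hstack([cv2.resize(f[190:290,220:320],(400,400),interpolation=cv2.INTER_CUBIC),cv2.resize(f[220:320,60:160],(400,400),interpolation=cv2.INTER_CUBIC)]);cv2.imwrite('pics/b2.png',a)
E
```

```text
[303.3 213.8] 82 [10 10] [ 0.6709 -0.1142  0.062 ]
[247.1 229.3] 86 [11 10] [ 0.6413 -0.0022  0.062 ]
[308.7 267.9] 92 [11 11] [ 0.5623 -0.123   0.062 ]
[248.7 310.4] 129 [15 14] [ 0.4816 -0.0048  0.062 ]
```

View pics/b2.png

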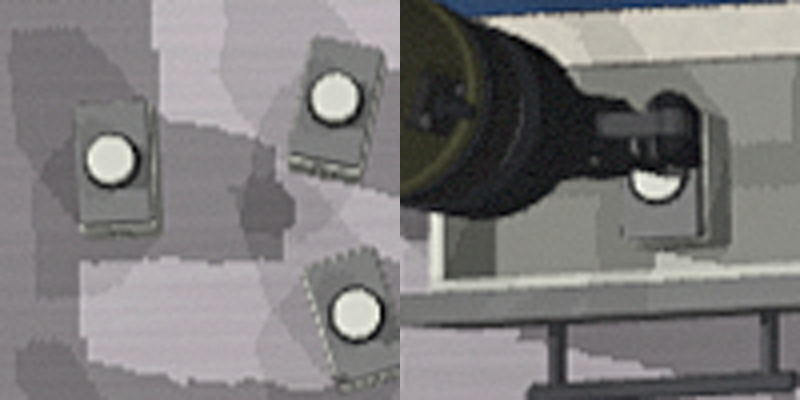

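B is at (0.640, −0.003) with yaw about 2°. D stands upright in the drawer. I'll fetch B.

>>> carry_out --twist '[[0, 0, 1.3], [0, 0, 1.3], [0, 0, 1.3], [0, 0, 1.3], [0, 0, 1.3], [0, 0, 1.3], [0, 0, 1.3], [0, 0, 1.3], [0, 0, 1.3], [0, 0, 1.3], [0, 0, 1.3]]' --delta_pos '[[-0.007, -0.035, 0], [-0.014, -0.07, 0], [-0.021, -0.105, 0], [-0.028, -0.14, 0], [-0.035, -0.175, 0], [-0.042, -0.21, 0], [-0.048, -0.243, 0], [-0.048, -0.243, 0], [-0.048, -0.243, 0], [-0.048, -0.243, 0], [-0.048, -0.243, 0.04]]' --jaw '[0.062, 0.062, 0.062, 0.062, 0.062, 0.062, 0.062, 0.062, 0.062, 0.062, 0.062]'

```text
t: 14.98
eef_pos: [0.6419, -0.0021, 0.2729]
tool_rot: [[-0.999, -0.036, 0.011], [-0.036, 0.999, 0.0], [-0.011, -0.0, -1.0]]
force: [2.4, -0.0, 0.8]
grip_width: 0.0619
```

```bash
python3 - <<'E'
from h import *
go((.640,-.003,.184),182)
E
```

```text
at [ 0.6419 -0.0021  0.2729] yaw -177.9 w 0.061902996428084424 F [ 2.4 -0.   0.8] q6 -0.04
shift [ 0.0029 -0.0009  0.0888] twist [-0.02  0.62  0.09]
```

>>> carry_out --twist '[[0, 0, 0], [0, 0, 0], [0, 0, 0], [0, 0, 0], [0, 0, 0], [0, 0, 0], [0, 0, 0], [0, 0, 0], [0, 0, 0], [0, 0, 0], [0, 0, 0], [0, 0, 0], [0, 0, 0], [0, 0, 0], [0, 0, 0]]' --delta_pos '[[0.001, 0, 0.03], [0.001, 0, 0.06], [0.001, 0, 0.084], [0.001, 0, 0.084], [0.001, 0, 0.084], [0.001, 0, 0.084], [0.001, 0, 0.084], [0.001, 0, 0.084], [0.001, 0, 0.084], [0.001, 0, 0.084], [0.001, 0, 0.084], [0.001, 0, 0.05], [0.001, 0, 0.01], [0.001, 0, -0.03], [0.001, 0, -0.03]]' --jaw '[0.062, 0.062, 0.062, 0.062, 0.03, 0.03, 0.03, 0.03, 0.03, 0.03, 0.03, 0.03, 0.03, 0.03, 0.03]'

```text
t: 16.23
eef_pos: [0.6407, -0.0033, 0.3053]
tool_rot: [[-0.999, -0.035, 0.012], [-0.035, 0.999, -0.001], [-0.012, -0.001, -1.0]]
force: [1.8, 0.2, -0.3]
grip_width: 0.0392
```

```bash
python3 - <<'E'
from h import *
go((.530,-.250,.300),182)
E
```

```text
at [ 0.6407 -0.0033  0.3053] yaw -178.0 w 0.039180782904086796 F [ 1.8  0.2 -0.3] q6 -0.04
shift [ 0.1193 -0.2427  0.0042] twist [-0.05  0.66  0.01]
```

>>> carry_out --twist '[[0, 0.6, 0], [0, 0.6, 0], [0, 0.6, 0], [0, 0.6, 0], [0, 0.6, 0], [0, 0.6, 0], [0, 0.6, 0], [0, 0.6, 0], [0, 0.6, 0], [0, 0.6, 0], [0, 0.6, 0]]' --delta_pos '[[0.017, -0.034, 0], [0.034, -0.068, 0], [0.051, -0.102, 0], [0.068, -0.136, 0], [0.085, -0.17, 0], [0.102, -0.204, 0], [0.119, -0.238, 0], [0.119, -0.243, 0], [0.119, -0.243, 0], [0.119, -0.243, 0], [0.119, -0.243, 0]]' --jaw '[0.03, 0.03, 0.03, 0.03, 0.03, 0.03, 0.03, 0.03, 0.03, 0.03, 0.03]'

```text
t: 17.15
eef_pos: [0.5278, -0.2493, 0.2966]
tool_rot: [[-0.999, -0.036, -0.011], [-0.036, 0.999, -0.0], [0.011, 0.0, -1.0]]
force: [0.6, -0.1, -1.7]
grip_width: 0.0398
```

```bash
python3 - <<'E'
from h import *
go((.530,-.250,.189),182)
E
```

```text
at [ 0.5278 -0.2493  0.2966] yaw -177.9 w 0.03983306299553901 F [ 0.6 -0.1 -1.7] q6 -0.48
shift [-0.0034 -0.0009  0.1076] twist [ 0.01 -0.64  0.08]
```

>>> carry_out --twist '[[0, -0.6, 0], [0, -0.6, 0], [0, -0.6, 0], [0, -0.6, 0], [0, -0.6, 0], [0, -0.6, 0], [0, -0.6, 0], [0, -0.6, 0]]' --delta_pos '[[-0.003, -0.001, 0.03], [-0.003, -0.001, 0.06], [-0.003, -0.001, 0.085], [-0.003, -0.001, 0.095], [-0.003, -0.001, 0.102], [-0.003, -0.001, 0.106], [-0.003, -0.001, 0.106], [-0.003, -0.001, 0.106]]' --jaw '[0.03, 0.03, 0.03, 0.03, 0.03, 0.03, 0.03, 0.03]'

```text
t: 17.82
eef_pos: [0.5301, -0.2512, 0.1919]
tool_rot: [[-0.999, -0.036, 0.001], [-0.036, 0.999, -0.001], [-0.001, -0.001, -1.0]]
force: [0.3, -0.3, -1.0]
grip_width: 0.0395
```

>>> carry_out --twist '[[0, 0, 0], [0, 0, 0], [0, 0, 0], [0, 0, 0], [0, 0, 0], [0, 0, 0], [0, 0, 0], [0, 0, 0], [0, 0, 0], [0, 0, 0], [0, 0, 0], [0, 0, 0], [0, 0, 0], [0, 0, 0]]' --delta_pos '[[0, 0, 0.002], [0, 0, 0.003], [0, 0, 0.003], [0, 0, 0.003], [0, 0, 0.003], [0, 0, 0.003], [0, 0, 0.003], [0, 0, 0.003], [0, 0, 0.003], [0, 0, -0.03], [0, 0, -0.07], [0, 0, -0.11], [0, 0, -0.11], [0, 0, -0.11]]' --jaw '[0.03, 0.03, 0.03, 0.056, 0.056, 0.056, 0.056, 0.056, 0.056, 0.056, 0.056, 0.056, 0.056, 0.056]'

```text
t: 18.98
eef_pos: [0.5306, -0.2517, 0.3039]
tool_rot: [[-0.999, -0.035, 0.005], [-0.035, 0.999, -0.003], [-0.005, -0.003, -1.0]]
force: [-0.5, -0.8, -0.4]
grip_width: 0.0561
```

```bash
python3 - <<'E'
from h import *
c=optics.capture('top');blobs(c,205,180,340,340);blobs(c,330,240,465,375)
go((.562,-.1235,.300),196.6)
E
```

```text
[303.2 213.7] 83 [11 10] [ 0.6709 -0.1139  0.062 ]
[247.6 266.3] 236 [23 29] [ 0.5677 -0.0029  0.062 ]
[308.7 268.1] 98 [11 11] [ 0.562 -0.123  0.062]
[249.9 309.2] 191 [15 17] [ 0.4838 -0.0073  0.062 ]
[215.9 313.9] 66 [20  7] [0.476  0.0588 0.062 ]
[328.2 323.5] 84 [14 12] [ 0.453  -0.1589  0.062 ]
[263.9 322.6] 52 [28  5] [ 0.4575 -0.0341  0.062 ]
[327.3 335.8] 94 [16  9] [ 0.4296 -0.1566  0.062 ]
[363.3 241.4] 138 [44  5] [ 0.6131 -0.2324  0.062 ]
at [ 0.5297 -0.2513  0.3018] yaw -178.0 w 0.05616630667603378 F [ 0.5 -1.  -0.6] q6 -0.48
shift [-0.0368  0.1265  0.0016] twist [ -0.09   0.06 -14.57]
```

>>> carry_out --twist '[[0, 0, -5], [0, 0, -10], [0, 0, -14.6], [0, 0, -14.6], [0, 0, -14.6], [0, 0, -14.6], [0, 0, -14.6], [0, 0, -14.6], [0, 0, -14.6], [0, 0, -14.6], [0, 0, -14.6], [0, 0, -14.6], [0, 0, -14.6], [0, 0, -14.6], [0, 0, -14.6], [0, 0, -14.6], [0, 0, -14.6], [0, 0, -14.6], [0, 0, -14.6], [0, 0, -14.6]]' --delta_pos '[[-0.01, 0.035, 0], [-0.02, 0.07, 0], [-0.03, 0.105, 0], [-0.037, 0.1265, 0], [-0.037, 0.1265, 0], [-0.037, 0.1265, 0], [-0.037, 0.1265, 0.04], [-0.037, 0.1265, 0.08], [-0.037, 0.1265, 0.11], [-0.037, 0.1265, 0.118], [-0.037, 0.1265, 0.118], [-0.037, 0.1265, 0.118], [-0.037, 0.1265, 0.118], [-0.037, 0.1265, 0.118], [-0.037, 0.1265, 0.118], [-0.037, 0.1265, 0.118], [-0.037, 0.1265, 0.118], [-0.037, 0.1265, 0.08], [-0.037, 0.1265, 0.04], [-0.037, 0.1265, 0.01]]' --jaw '[0.062, 0.062, 0.062, 0.062, 0.062, 0.062, 0.062, 0.062, 0.062, 0.062, 0.062, 0.03, 0.03, 0.03, 0.03, 0.03, 0.03, 0.03, 0.03, 0.03]'

```text
t: 20.7
eef_pos: [0.5619, -0.1233, 0.2934]
tool_rot: [[-0.958, -0.286, 0.0], [-0.286, 0.958, -0.001], [-0.0, -0.001, -1.0]]
force: [0.9, -0.0, -1.3]
grip_width: 0.0391
```

```bash
python3 - <<'E'
from h import *
go((.426,-.254,.190),182)
E
```

```text
at [ 0.5619 -0.1233  0.2934] yaw -163.4 w 0.03914840936461922 F [ 0.9 -0.  -1.3] q6 -0.51
shift [ 0.1676 -0.0862  0.1034] twist [-4.000e-02  1.000e-02  1.464e+01]
```

>>> carry_out --twist '[[0, 0, 5], [0, 0, 10], [0, 0, 14.6], [0, 0, 14.6], [0, 0, 14.6], [0, 0, 14.6], [0, 0, 14.6], [0, 0, 14.6], [0, 0, 14.6], [0, 0, 14.6], [0, 0, 14.6], [0, 0, 14.6], [0, 0, 14.6], [0, 0, 14.6]]' --delta_pos '[[0.032, -0.016, 0], [0.064, -0.033, 0], [0.096, -0.049, 0], [0.128, -0.066, 0], [0.16, -0.082, 0], [0.1675, -0.086, 0], [0.1675, -0.086, 0], [0.1675, -0.086, 0.03], [0.1675, -0.086, 0.06], [0.1675, -0.086, 0.085], [0.1675, -0.086, 0.095], [0.1675, -0.086, 0.1], [0.1675, -0.086, 0.102], [0.1675, -0.086, 0.102]]' --jaw '[0.03, 0.03, 0.03, 0.03, 0.03, 0.03, 0.03, 0.03, 0.03, 0.03, 0.03, 0.03, 0.03, 0.03]'

```text
t: 21.87
eef_pos: [0.4267, -0.2537, 0.1894]
tool_rot: [[-0.999, -0.036, 0.0], [-0.036, 0.999, -0.001], [-0.0, -0.001, -1.0]]
force: [-0.0, 0.2, -2.1]
grip_width: 0.0392
```

>>> carry_out --twist '[[0, 0, 0], [0, 0, 0], [0, 0, 0], [0, 0, 0], [0, 0, 0], [0, 0, 0], [0, 0, 0], [0, 0, 0], [0, 0, 0], [0, 0, 0], [0, 0, 0], [0, 0, 0], [0, 0, 0], [0, 0, 0]]' --delta_pos '[[0, 0, 0.001], [0, 0, 0.002], [0, 0, 0.002], [0, 0, 0.002], [0, 0, 0.002], [0, 0, 0.002], [0, 0, 0.002], [0, 0, 0.002], [0, 0, 0.002], [0, 0, -0.03], [0, 0, -0.07], [0, 0, -0.11], [0, 0, -0.11], [0, 0, -0.11]]' --jaw '[0.03, 0.03, 0.03, 0.056, 0.056, 0.056, 0.056, 0.056, 0.056, 0.056, 0.056, 0.056, 0.056, 0.056]'

```text
t: 23.03
eef_pos: [0.4271, -0.2544, 0.3014]
tool_rot: [[-0.999, -0.035, 0.004], [-0.035, 0.999, -0.003], [-0.004, -0.003, -1.0]]
force: [-0.1, 0.4, -0.7]
grip_width: 0.0555
```

```bash
python3 - <<'E'
from h import *
c=optics.capture('top');blobs(c,280,195,330,235);blobs(c,330,240,465,375)
go((.6705,-.1145,.300),168)
E
```

```text
[303.3 213.7] 86 [10 10] [ 0.6711 -0.1142  0.062 ]
[374.7 281. ] 99 [12 11] [ 0.5339 -0.2523  0.062 ]
at [ 0.4262 -0.2539  0.2995] yaw -178.0 w 0.055842535072300546 F [-0.   0.4  0.1] q6 -0.57
shift [-0.2491  0.1306 -0.0005] twist [-0.07  0.05 14.02]
```

>>> carry_out --twist '[[0, 0, 5], [0, 0, 10], [0, 0, 14], [0, 0, 14], [0, 0, 14], [0, 0, 14], [0, 0, 14], [0, 0, 14], [0, 0, 14], [0, 0, 14], [0, 0, 14], [0, 0, 14], [0, 0, 14], [0, 0, 14], [0, 0, 14], [0, 0, 14], [0, 0, 14], [0, 0, 14], [0, 0, 14], [0, 0, 14]]' --delta_pos '[[-0.035, 0.018, 0], [-0.07, 0.037, 0], [-0.105, 0.055, 0], [-0.14, 0.073, 0], [-0.175, 0.092, 0], [-0.21, 0.11, 0], [-0.249, 0.1305, 0], [-0.249, 0.1305, 0], [-0.249, 0.1305, 0], [-0.249, 0.1305, 0.04], [-0.249, 0.1305, 0.08], [-0.249, 0.1305, 0.11], [-0.249, 0.1305, 0.116], [-0.249, 0.1305, 0.116], [-0.249, 0.1305, 0.116], [-0.249, 0.1305, 0.116], [-0.249, 0.1305, 0.116], [-0.249, 0.1305, 0.116], [-0.249, 0.1305, 0.116], [-0.249, 0.1305, 0.116]]' --jaw '[0.062, 0.062, 0.062, 0.062, 0.062, 0.062, 0.062, 0.062, 0.062, 0.062, 0.062, 0.062, 0.062, 0.062, 0.03, 0.03, 0.03, 0.03, 0.03, 0.03]'

```text
t: 24.75
eef_pos: [0.6711, -0.1148, 0.185]
tool_rot: [[-0.978, 0.208, 0.003], [0.208, 0.978, -0.001], [-0.003, -0.001, -1.0]]
force: [-0.9, -0.2, 7.2]
grip_width: 0.0396
```

>>> carry_out --twist '[[0, 0, 0], [0, 0, 0], [0, 0, 0], [0, 0, 0]]' --delta_pos '[[0, 0, -0.03], [0, 0, -0.07], [0, 0, -0.11], [0, 0, -0.11]]' --jaw '[0.03, 0.03, 0.03, 0.03]'

```text
t: 25.08
eef_pos: [0.6731, -0.115, 0.3025]
tool_rot: [[-0.978, 0.207, 0.013], [0.207, 0.978, -0.003], [-0.013, -0.0, -1.0]]
force: [2.1, 0.1, -0.5]
grip_width: 0.0397
```

```bash
python3 - <<'E'
from h import *
go((.531,-.356,.190),182)
E
```

```text
at [ 0.6731 -0.115   0.3025] yaw 168.0 w 0.03965637943831459 F [ 2.1  0.1 -0.5] q6 0.04
shift [ 0.0905 -0.2653  0.1113] twist [ -0.1    0.74 -13.97]
```

>>> carry_out --twist '[[0, 0, -5], [0, 0, -10], [0, 0, -14], [0, 0, -14], [0, 0, -14], [0, 0, -14], [0, 0, -14], [0, 0, -14], [0, 0, -14], [0, 0, -14], [0, 0, -14], [0, 0, -14], [0, 0, -14], [0, 0, -14], [0, 0, -14], [0, 0, -14]]' --delta_pos '[[0.012, -0.035, 0], [0.024, -0.07, 0], [0.036, -0.105, 0], [0.048, -0.14, 0], [0.06, -0.175, 0], [0.072, -0.21, 0], [0.084, -0.245, 0], [0.089, -0.265, 0], [0.089, -0.265, 0], [0.089, -0.265, 0.03], [0.089, -0.265, 0.06], [0.089, -0.265, 0.085], [0.089, -0.265, 0.095], [0.089, -0.265, 0.1], [0.089, -0.265, 0.103], [0.089, -0.265, 0.103]]' --jaw '[0.03, 0.03, 0.03, 0.03, 0.03, 0.03, 0.03, 0.03, 0.03, 0.03, 0.03, 0.03, 0.03, 0.03, 0.03, 0.03]'

```text
t: 26.42
eef_pos: [0.5287, -0.3553, 0.1905]
tool_rot: [[-0.999, -0.036, 0.0], [-0.036, 0.999, -0.001], [-0.0, -0.001, -1.0]]
force: [0.2, 0.8, -2.0]
grip_width: 0.0394
```

>>> carry_out --twist '[[0, 0, 0], [0, 0, 0], [0, 0, 0], [0, 0, 0], [0, 0, 0], [0, 0, 0], [0, 0, 0], [0, 0, 0], [0, 0, 0], [0, 0, 0], [0, 0, 0], [0, 0, 0], [0, 0, 0], [0, 0, 0]]' --delta_pos '[[0, 0, 0.001], [0, 0, 0.0025], [0, 0, 0.0025], [0, 0, 0.0025], [0, 0, 0.0025], [0, 0, 0.0025], [0, 0, 0.0025], [0, 0, 0.0025], [0, 0, 0.0025], [0, 0, -0.03], [0, 0, -0.07], [0, 0, -0.11], [0, 0, -0.11], [0, 0, -0.11]]' --jaw '[0.03, 0.03, 0.03, 0.056, 0.056, 0.056, 0.056, 0.056, 0.056, 0.056, 0.056, 0.056, 0.056, 0.056]'

```text
t: 27.58
eef_pos: [0.5293, -0.356, 0.303]
tool_rot: [[-0.999, -0.035, 0.004], [-0.035, 0.999, -0.004], [-0.004, -0.004, -1.0]]
force: [0.2, -0.7, 0.5]
grip_width: 0.0562
```

```bash
python3 - <<'E'
from h import *
go((.43,.233,.300),183.3)
c=optics.capture('top')['frame'];s=optics.capture('side')['frame']
cv2.imwrite('pics/all.png',np.vstack([cv2.resize(c[200:380,40:480],(660,270)),cv2.resize(s[180:400,60:480],(630,330))[:,:].copy() if 0 else cv2.copyMakeBorder(cv2.resize(s[180:400,60:480],(630,330)),0,0,0,30,0)]))
E
```

```text
at [ 0.5293 -0.356   0.303 ] yaw -178.0 w 0.05616199227741537 F [ 0.2 -0.7  0.5] q6 -0.63
shift [7.840e-02 5.922e-01 3.000e-04] twist [-0.23  0.24 -1.27]
```

View pics/all.png

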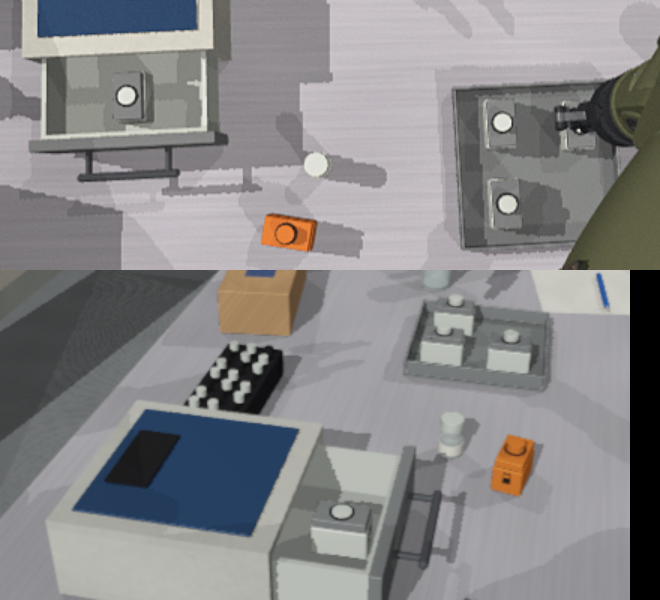

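D is in the drawer with its button down, and the three failing cartridges stand in the tray with their buttons up. Now I'll shut the drawer by pushing the handle with closed fingers.

>>> carry_out --twist '[[0, 0, -1.3], [0, 0, -1.3], [0, 0, -1.3], [0, 0, -1.3], [0, 0, -1.3], [0, 0, -1.3], [0, 0, -1.3], [0, 0, -1.3], [0, 0, -1.3], [0, 0, -1.3], [0, 0, -1.3], [0, 0, -1.3], [0, 0, -1.3], [0, 0, -1.3], [0, 0, -1.3], [0, 0, -1.3], [0, 0, -1.3], [0, 0, -1.3], [0, 0, -1.3], [0, 0, -1.3]]' --delta_pos '[[0.005, 0.037, 0], [0.01, 0.074, 0], [0.015, 0.111, 0], [0.02, 0.148, 0], [0.025, 0.185, 0], [0.03, 0.222, 0], [0.035, 0.259, 0], [0.04, 0.296, 0], [0.045, 0.333, 0], [0.05, 0.37, 0], [0.055, 0.407, 0], [0.06, 0.444, 0], [0.065, 0.481, 0], [0.07, 0.518, 0], [0.075, 0.555, 0], [0.078, 0.592, 0], [0.078, 0.592, 0], [0.078, 0.592, 0], [0.078, 0.592, 0], [0.078, 0.592, 0]]' --jaw '[0, 0, 0, 0, 0, 0, 0, 0, 0, 0, 0, 0, 0, 0, 0, 0, 0, 0, 0, 0]'

```text
t: 29.35
eef_pos: [0.4289, 0.2324, 0.2986]
tool_rot: [[-0.998, -0.057, -0.003], [-0.057, 0.998, -0.002], [0.003, -0.002, -1.0]]
force: [0.2, -0.7, 0.3]
grip_width: -0.0001
```

```bash
python3 - <<'E'
from h import *
go((.43,.229,.218),183.3)
E
```

```text
at [0.4289 0.2324 0.2986] yaw -176.7 w -0.00013277791707558043 F [ 0.2 -0.7  0.3] q6 0.44
shift [-0.0012 -0.0034  0.0806] twist [-0.1  -0.17 -0.04]
```

>>> carry_out --twist '[[0, 0, 0], [0, 0, 0], [0, 0, 0], [0, 0, 0], [0, 0, 0], [0, 0, 0], [0, 0, 0], [0, 0, 0], [0, 0, 0], [0, 0, 0], [0, 0, 0], [0, 0, 0], [0, 0, 0], [0, 0, 0], [0, 0, 0], [0, 0, 0], [0, 0, 0], [0, 0, 0]]' --delta_pos '[[0, -0.003, 0.04], [0, -0.003, 0.08], [0, -0.003, 0.08], [-0.01, -0.003, 0.08], [-0.018, -0.003, 0.08], [-0.024, -0.003, 0.08], [-0.03, -0.003, 0.08], [-0.036, -0.003, 0.08], [-0.044, -0.003, 0.08], [-0.052, -0.003, 0.08], [-0.06, -0.003, 0.08], [-0.068, -0.003, 0.08], [-0.076, -0.003, 0.08], [-0.084, -0.003, 0.08], [-0.092, -0.003, 0.08], [-0.1, -0.003, 0.08], [-0.108, -0.003, 0.08], [-0.114, -0.003, 0.08]]' --jaw '[0, 0, 0, 0, 0, 0, 0, 0, 0, 0, 0, 0, 0, 0, 0, 0, 0, 0]'

```text
t: 30.85
eef_pos: [0.5442, 0.2372, 0.2194]
tool_rot: [[-0.998, -0.058, -0.001], [-0.058, 0.998, -0.0], [0.001, -0.0, -1.0]]
force: [-2.4, -1.3, 0.2]
grip_width: -0.0001
```

>>> carry_out --twist '[[0, 0, 0], [0, 0, 0], [0, 0, 0], [0, 0, 0], [0, 0, 0], [0, 0, 0]]' --delta_pos '[[-0.003, 0, 0], [-0.006, 0, 0], [-0.008, 0, 0], [-0.01, 0, 0], [-0.011, 0, 0], [-0.011, 0, 0]]' --jaw '[0, 0, 0, 0, 0, 0]'

```text
t: 31.35
eef_pos: [0.5542, 0.2379, 0.2195]
tool_rot: [[-0.998, -0.058, -0.001], [-0.058, 0.998, -0.0], [0.001, -0.0, -1.0]]
force: [0.4, -0.8, 0.8]
grip_width: -0.0002
```

Still only friction-level force, so the drawer isn't at its stop. I'll creep on.

>>> carry_out --twist '[[0, 0, 0], [0, 0, 0], [0, 0, 0], [0, 0, 0], [0, 0, 0], [0, 0, 0]]' --delta_pos '[[-0.002, 0, 0], [-0.004, 0, 0], [-0.006, 0, 0], [-0.007, 0, 0], [-0.008, 0, 0], [-0.008, 0, 0]]' --jaw '[0, 0, 0, 0, 0, 0]'

```text
t: 31.85
eef_pos: [0.5617, 0.2382, 0.2194]
tool_rot: [[-0.998, -0.058, -0.002], [-0.058, 0.998, -0.0], [0.002, -0.0, -1.0]]
force: [-4.1, -1.1, 2.9]
grip_width: 0.0002
```

>>> carry_out --twist '[[0, 0, 0], [0, 0, 0], [0, 0, 0], [0, 0, 0], [0, 0, 0]]' --delta_pos '[[-0.001, 0, 0], [-0.002, 0, 0], [-0.003, 0, 0], [-0.004, 0, 0], [-0.004, 0, 0]]' --jaw '[0, 0, 0, 0, 0]'

```text
t: 32.27
eef_pos: [0.5629, 0.2382, 0.2191]
tool_rot: [[-0.998, -0.059, -0.009], [-0.059, 0.998, -0.001], [0.009, -0.0, -1.0]]
force: [-15.4, -2.0, 11.0]
grip_width: 0.0001
```

Hard stop: the force rose to 15 N with almost no motion. I'll back off, lift and check.

>>> carry_out --twist '[[0, 0, 0], [0, 0, 0], [0, 0, 0], [0, 0, 0], [0, 0, 0], [0, 0, 0], [0, 0, 0], [0, 0, 0], [0, 0, 0], [0, 0, 0], [0, 0, 0], [0, 0, 0]]' --delta_pos '[[0.02, 0, 0], [0.05, 0, 0], [0.05, 0, -0.04], [0.05, 0, -0.08], [0.06, -0.03, -0.1], [0.06, -0.06, -0.1], [0.06, -0.09, -0.1], [0.06, -0.12, -0.1], [0.06, -0.15, -0.1], [0.06, -0.18, -0.1], [0.06, -0.18, -0.1], [0.06, -0.18, -0.1]]' --jaw '[0, 0, 0, 0, 0, 0, 0, 0, 0, 0, 0, 0]'

```text
t: 33.27
eef_pos: [0.5173, 0.0541, 0.32]
tool_rot: [[-0.998, -0.055, 0.001], [-0.055, 0.998, -0.0], [-0.001, -0.0, -1.0]]
force: [0.3, 0.7, 0.6]
grip_width: -0.0002
```

```bash
python3 - <<'E'
from h import *
c=optics.capture('top');s=optics.capture('side')['frame'];f=c['frame']
print('handle shut?',plane(c,(126,0),.067)[:2]*0, get_obs()['force'])
blobs(c,330,240,465,375,z=.066)
cv2.imwrite('pics/fin.png',np.vstack([cv2.resize(f[200:380,40:480],(660,270)),cv2.copyMakeBorder(cv2.resize(s[180:400,60:480],(630,330)),0,0,0,30,0)]))
E
```

```text
handle shut? [0. 0.] [ 0.83259797  0.64417663 -0.44310237]
[386.9 241.1] 131 [54  4] [ 0.6123 -0.2788  0.066 ]
[374.6 281.1] 100 [12 11] [ 0.5336 -0.2517  0.066 ]
[427.8 282. ] 98 [11 11] [ 0.5298 -0.3563  0.066 ]
```

View pics/fin.png

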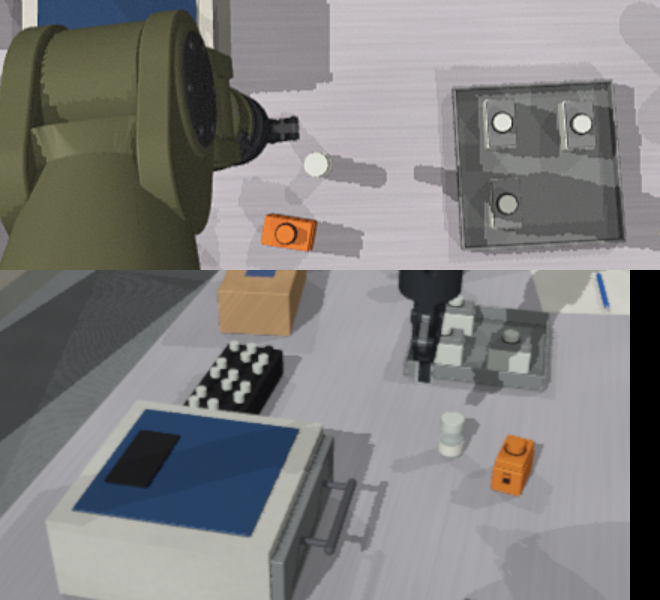

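```bash
python3 -c "
from workcell import r;print(r.hand_in())"
```

```text
the job is handed in; nothing more can be done
None
```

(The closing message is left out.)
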